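Open the slanted biscuit tin

TASK

Two lidded tins lean in cradles under a strip lamp on the bakery counter. Take the lid off the wider tin and lay it flat, knob up and wholly on the wire cooling rack, setting it down gently rather than dropping it. Do not bump the lamp or disturb the narrow tin's lid, and leave everything else where it is.

Things in the scene. Friction and masses are not known exactly. Their poses are not given: they have to be found in the camera images.
- wide_lid: Loose round steel lid: plate 110 mm across, 5 mm thick; on top a dark wooden cylindrical knob 22 mm across, 32 mm tall; below a plug 90 mm across, 10 mm deep. Origin: centre of the plate's underside; z along the knob, which spans z = 5 to 37 mm, the plug -10 to 0. It starts on its tin, z leaning 30 degrees from vertical to the lamp's -x (robot's side). About 0.18 kg.
- narrow_lid: Loose lid of the narrower tin, to be left on: plate 80 mm across, otherwise like the wide lid, with the same knob and the same origin.
- wide_tin: Fixed aluminium tin, 104 mm across and 110 mm deep, leaning 30 degrees from vertical towards its own -x in a fixed cradle. Origin on the counter plumb below the centre of the mouth; own z vertical.
- narrow_tin: Fixed tin, 74 mm across, otherwise like the wide tin with the same lean.
- wide_tin_mouth (a point): Centre of the wide tin's mouth, 145 mm above the counter; the rim's plane leans 30 degrees, its normal pointing up and to the tin's -x.
- lamp: Fixed steel strip lamp over the tins: bar 40 (x) by 460 (y) by 18 mm, centred 40 mm to +x of the origin, underside 270 mm up, on two 16 mm posts at x = 40, y = +-220 mm. Origin on the counter, -x to the robot's side; tin mouths at x = 0, y = +-90 mm. It hangs just behind and above the knobs: a tool upright over a knob would meet it.
- rack: Fixed square steel wire cooling rack, 240 mm by 240 mm, its sides along its x and y; origin on the counter under its centre, tops of the bars 30 mm up, bars 24 mm apart running along its x.
- rack_top (a point): Centre of the cooling rack's upper face, at the height of the bars' tops; axes as the rack.
- tart_a: Bystander: loose tart in a dark tin, 130 mm across, 53 mm tall; origin at the centre of its underside.
- tart_b: Bystander: the other such tart.
- bowl: Bystander: loose white bowl, 110 mm across, 50 mm tall; origin under its centre.
- jar: Bystander: loose amber jar, 64 mm across, 100 mm tall; origin under its centre.
Not all that is in view belongs to the job. Leave any red look-alike of the wide_tin alone. What is shaped like the wide_lid but blue is not meant.

How it is judged (in metres and radians):
On the way:
1. the wide lid is in the fingers, clear of its tin (contact force between the fingers and wide_lid above 1 N and distance between wide_lid and wide_tin_mouth above 0.05 m and contact force between wide_lid and wide_tin below 0.1 N), for 0.2 s.
At the end, for the whole second after the job is handed in: The wide lid rests released and still on the cooling rack, knob up, flat within 0.1 rad, its centre within 60 mm of the rack's centre along both of the rack's sides (so the whole lid is on it); the narrow tin's lid is still on its tin, and nothing else has been shifted (x of wide_lid in the frame of rack_top between -0.06 and 0.06 m and y of wide_lid in the frame of rack_top between -0.06 and 0.06 m and z of wide_lid in the frame of rack_top between 0.006 and 0.015 m and angle between wide_lid's own z axis and vertical below 0.1 rad and linear speed of wide_lid below 0.02 m/s and contact force between the fingers and wide_lid below 0.1 N and distance between narrow_lid and narrow_tin between 0.135 and 0.155 m); the robot touches nothing.
It fails at once if the wide lid is dropped or slammed onto the rack (faster than 0.6 m/s within 40 mm of it) (horizontal distance between wide_lid and rack_top below 0.15 m and z of wide_lid in the frame of rack_top below 0.05 m and linear speed of wide_lid above 0.6 m/s).
It fails at once if the lamp is bumped (over 5 N) (contact force between anything else and lamp above 5 N).
It fails at once if the narrow lid is shifted by more than 15 mm (distance of narrow_lid from where it was at the start of the episode above 0.015 m).
It fails at once if a bystander is shifted by more than 30 mm (distance of any of tart_a, tart_b, bowl, jar from where it was at the start of the episode above 0.03 m).
It also fails if it takes over 45 s, if anything falls off the work surface, if the arm or the gripper's body presses on something with over 40 N, if the wrist force passes 120 N, or if a joint passes its speed limit or range.

ROBOT

A 6-joint arm with a two-finger parallel gripper is mounted at the origin on the work surface. World frame = base frame: x ahead of the robot, y to its left, z up, the work surface at z = 0. Lengths are in m, angles in degrees, forces in N, time in s.
With the tool pointing down it reaches from about 0.4 to 0.825 m from the base axis. Payload 7 kg.
Tool frame: the origin (TCP) lies midway between the tips of the shut fingers; the grasp point (between the pads) lies ctrl.grasp_offset behind it (ctrl.grasp_offset is the distance from the TCP to the grasp point, in m); z points along the fingers, y is the line along which they close (so a half turn about z gives the same grasp; the last joint's range is limited). The gripper opens to 88 mm and grips with 3 to 60 N. Pads are 19 mm wide; open, the fingers measure 130 mm over their backs; the gripper's body (78 mm by 193 mm) begins 47 mm behind the grasp point.
Start: joints at [-49.326, 20.546, 0.682, 0, -70.136, -16.507], TCP at [0.276, -0.616, 0.227] pointing down, gripper open.
Joint ranges: [-176.03, 176.03], [-82.01, 121.73], [-58.28, 71.71], [-173.87, 95.51], [-174.79, -0.11], [-173.66, 173.66]. Speed limits (degrees/s): [136.94, 136.94, 172.46, 180, 180, 180].

INTERFACE

Orientations are given as [roll, pitch, yaw] about the fixed x, y, z axes, in that order (R = Rz(yaw) Ry(pitch) Rx(roll)).
In Python, from plant import ctrl gives the robot as it stands. The module is installed in compiled form; this text tells all that it offers.
- The arm moves only by the tool send_rows, never from a script. Its argument "increments" is a list that holds one entry, the list of rows, each a list of 4 numbers: the shift along the world's x, y, z normalised to -1 to 1, where 1 is 0.2 m, then the turn about the world's z normalised to -1 to 1, where 1 is 1.5 rad. In form: [[[x, y, z, roll], ...]]. A call has 1 to 12 rows; each row is the pose to reach, as a shift and turn from the pose commanded when the call began; what a row does not reach only later rows make up. A row lasts 1/8 s, in which the tool goes at most 62.5 mm and 10.7 degrees, less where a joint would pass 70% of its speed; a pose out of reach is approached as far as the arm can. A call with a number of a shift or a turn outside -1 to 1 is refused whole. A call with a gripper value outside its range is refused whole. "jaw" is the opening, from 0 (shut) to 1 (fully open), set as the call begins (left out, the last holds). The fingers move at their own pace and stop on an object; the grip force is fixed at half the most. Time passes only in rows, so rows that repeat a pose let the fingers close. It gives the time, the measured TCP pose, the force, the opening and the grip force at its end, in the units of the state.
- ctrl.get_obs(): the state, without advancing time (a new reading comes with each control period).
- ctrl.snapshot(name): name is "scene" or "top" or "wrist"; returns the picture (384x512x3 uint8, red, green, blue); there is no depth.
- ctrl.calibration(name): a dict with "mtx" (3x3 intrinsics, pixels), "eye" and "attitude" of the camera in the world. Camera axes: x right, y up, looking along -z (the intrinsics and any distortion apply to the point x, -y, -z); pixel columns grow to the right and rows downward; lengths in m; the calibration is good to about 2 mm. A picture is of the moment at which its call begins: read the wrist's pose just before it. calibration takes no time and is no camera call; for the wrist camera it gives the pose at the moment of the call.
- ctrl.close_job(): hands the job in; it is judged then, once.
Trained networks look in the newest picture that a camera, given by its name, has taken for a name from the list of things; names that differ only in an ending like _2 or _b are one class to them, and where a whole thing is asked for, a point or a joint stands for the part that bears it (a point fixed in the world has none). Each returns a list of dicts, best first, with "conf" (0 to 1); they miss things now and then, are a little off and sometimes report something else, mostly with a low value. They report only what shows in the picture. A call takes as long as a camera call. They do not tell look-alikes from the thing itself.
- ctrl.trace(thing, camera): "mask" (384x512 bool, what is visible of it) and "bbox" ([left, top, right, bottom] in pixels, round what is visible of it).
- ctrl.spot_point(thing, camera): "pixel" ([row, column] in pixels: a listed point, or the origin of a listed thing).
The state is a dict: "clock": time; "joint_pos": joint angles; "qvel": joint speeds; "tau": joint torques, N m; "tool_pos": TCP position; "orientation": TCP orientation; "force": force on the tool from outside, world axes, zero at the start; "moment": the same for the moment, N m; "opening": finger opening in m; "gripper_force": force on a finger pad.
Only numpy, scipy, OpenCV 4.12 (cv2) and the standard library are available. Lean on these libraries where they do the work, as an engineer would, in place of code of your own. Each camera call takes 0.05 s, during which the arm holds its last target. There are 200 camera calls.

## Working session

There is one attempt and no reset: what is moved stays moved. The work goes in short steps, Python scripts to look and compute and a tool call to move; the robot and the scene stay as the last step left them, time stands still between calls to the robot, and variables do not carry over. Pictures are saved under pics/ and viewed, at most 13 in all, crops included, and the job is handed in when it is done.

Besides the shell and the picture viewer there is one more tool, called after "Emit:" by a JSON object that holds its "api" and its "payload". send_rows: Moves the arm, as the interface text tells. Its arguments: {"type":"object","properties":{"increments":{"type":"array"},"jaw":{"type":"number"}},"required":["increments"]}

```bash
mkdir -p pics; cat > h.py <<'E'
import numpy as np, cv2
from plant import ctrl
def P(cam):
    c=ctrl.calibration(cam); K=np.array(c["mtx"],float); e=np.array(c["eye"],float); A=np.array(c["attitude"],float)
    return K,e,A,c
def Rm(A):
    if A.shape==(3,3): return A
    from scipy.spatial.transform import Rotation as R
    return R.from_euler('xyz',A,degrees=True).as_matrix()
def ray(cam,rc):
    K,e,A,_=P(cam); d=np.linalg.inv(K)@[rc[1],rc[0],1]; d=Rm(A)@(d*[1,-1,-1]); return e,d/np.linalg.norm(d)
def proj(cam,X):
    K,e,A,_=P(cam); p=(np.atleast_2d(X)-e)@Rm(A)*[1,-1,-1]; p=p@K.T; return (p[:,:2]/p[:,2:])[:,::-1]
def tri(rays):
    M=sum(np.eye(3)-np.outer(d,d) for e,d in rays); b=sum((np.eye(3)-np.outer(d,d))@e for e,d in rays)
    X=np.linalg.solve(M,b); return X,max(np.linalg.norm(np.cross(X-e,d)) for e,d in rays)
def onz(cam,rc,z):
    e,d=ray(cam,rc); return e+d*(z-e[2])/d[2]
def save(cam,n):
    im=np.array(ctrl.snapshot(cam)); cv2.imwrite(f"pics/{n}.png",im[:,:,::-1]); return im
E
python3 - <<'E'
from h import *
o=ctrl.get_obs(); print(o["clock"],o["tool_pos"],o["orientation"],ctrl.grasp_offset)
a=[]
for cam in("scene","top"): a.append(save(cam,cam+"0"))
for cam in ("scene","top","wrist"): print(cam,P(cam)[3])
for cam in("scene","top"):
  for t in "wide_lid narrow_lid wide_tin wide_tin_mouth lamp rack rack_top".split():
    print(cam,t,[(np.round(q["pixel"]).tolist(),round(q["conf"],2)) for q in ctrl.spot_point(t,cam)])
E
```

```text
0.0 [ 0.27614401 -0.61541039  0.22559513] [ 1.79903977e+02 -7.87024572e-03 -1.55840413e+02] 0.0188
scene {'mtx': array([[366.10069472,   0.        , 263.16317445],
       [  0.        , 366.10069472, 188.99476215],
       [  0.        ,   0.        ,   1.        ]]), 'eye': array([ 0.75573044, -0.43749044,  0.95316757]), 'attitude': array([34.36685113, -0.08934163, 36.67581199])}
top {'mtx': array([[413.44437992,   0.        , 252.28553142],
       [  0.        , 413.44437992, 190.75414615],
       [  0.        ,   0.        ,   1.        ]]), 'eye': array([0.36790835, 0.01470982, 1.43462182]), 'attitude': array([  3.2815629 ,   0.39228334, -89.79437532])}
wrist {'mtx': array([[271.92778295,   0.        , 259.01605754],
       [  0.        , 271.92778295, 188.24374998],
       [  0.        ,   0.        ,   1.        ]]), 'eye': array([ 0.20778945, -0.6467097 ,  0.38404032]), 'attitude': array([-1.62886626e+01, -9.23813714e-02,  1.14149599e+02])}
scene wide_lid [([116.0, 302.0], 0.81)]
scene narrow_lid [([225.0, 342.0], 0.65), ([197.0, 353.0], 0.63)]
scene wide_tin [([138.0, 249.0], 0.76), ([181.0, 360.0], 0.55)]
scene wide_tin_mouth [([153.0, 373.0], 0.82), ([106.0, 248.0], 0.68), ([138.0, 331.0], 0.16)]
scene lamp []
scene rack [([316.0, 195.0], 0.63)]
scene rack_top [([311.0, 196.0], 0.95)]
top wide_lid [([137.0, 164.0], 0.88), ([237.0, 133.0], 0.68), ([185.0, 289.0], 0.6), ([200.0, 244.0], 0.34)]
top narrow_lid [([129.0, 221.0], 0.95)]
top wide_tin [([261.0, 190.0], 0.8), ([148.0, 174.0], 0.45)]
top wide_tin_mouth [([266.0, 186.0], 0.58)]
top lamp []
top rack [([189.0, 355.0], 0.66), ([148.0, 172.0], 0.24)]
top rack_top [([148.0, 172.0], 0.75), ([186.0, 353.0], 0.62)]
```

View pics/scene0.png

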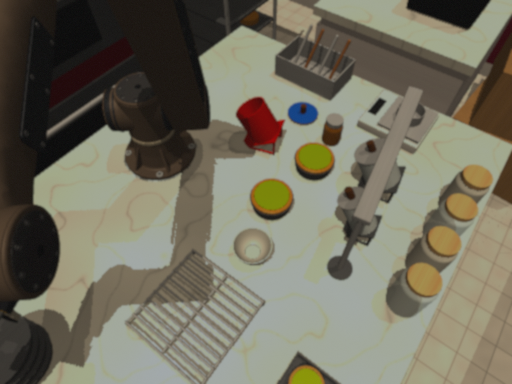

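View pics/top0.png

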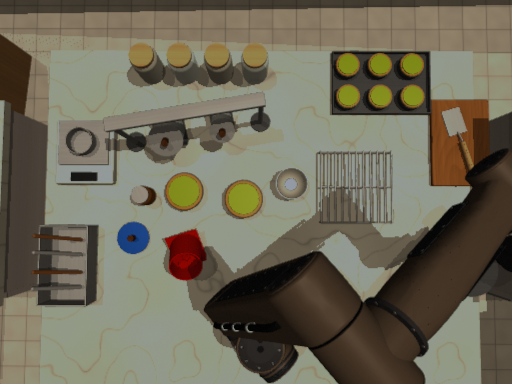

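Scene: wide tin is beside the wide end at top-view (140,165), narrow one at (131,221), lamp bar from (125,105) to (100,265), rack centre about (187,354); red and blue look-alikes at left. Next, rough numbers.

```bash
python3 - <<'E'
from h import *
for n,rc,z in [("widelid",(137,164),.15),("narrow",(129,221),.15),("lampL",(125,105),.288),("lampR",(100,265),.288),("rack",(187,354),.03),("r1",(152,317),.03),("r2",(152,392),.03),("r3",(222,317),.03),("bowl",(185,290),.05),("tartr",(198,244),.05),("tartl",(192,184),.05),("jar",(195,143),.1)]:
    print(n,onz("top",rc,z).round(3))
print(tri([ray("top",(137,164)),ray("scene",(153,373))]))
E
```

```text
widelid [0.61  0.302 0.15 ]
narrow [0.635 0.123 0.15 ]
lampL [0.617 0.437 0.288]
lampR [ 0.689 -0.012  0.288]
rack [ 0.462 -0.321  0.03 ]
r1 [ 0.582 -0.196  0.03 ]
r2 [ 0.582 -0.452  0.03 ]
r3 [ 0.343 -0.195  0.03 ]
bowl [ 0.467 -0.102  0.05 ]
tartr [0.423 0.052 0.05 ]
tartl [0.442 0.254 0.05 ]
jar [0.43  0.378 0.1  ]
(array([0.60733939, 0.30113685, 0.14198195]), np.float64(0.0043553628138771954))
```

Emit:
{"api": "send_rows", "payload": {"increments": [[[0.15,0.25,0.1,-0.04],[0.3,0.5,0.2,-0.08],[0.45,0.75,0.3,-0.12],[0.6,1,0.3,-0.17]]], "jaw": 1}}

```text
clock: 1.3
tool_pos: [0.3977, -0.4148, 0.2887]
orientation: [-179.8, 0.2, -170.6]
force: [0.6, 0.3, -0.1]
opening: 0.0876
gripper_force: 0.0
```

Emit:
{"api": "send_rows", "payload": {"increments": [[[0.1,0.25,0,0],[0.2,0.5,0,0],[0.3,0.75,0,0],[0.4,1,0,0]]]}}

```text
clock: 1.8
tool_pos: [0.4767, -0.2141, 0.2869]
orientation: [-180.0, 0.0, -170.4]
force: [1.2, -0.1, -0.5]
opening: 0.0875
gripper_force: 0.0
```

Emit:
{"api": "send_rows", "payload": {"increments": [[[0,0.3,0,0],[0,0.6,0,0],[0,0.9,0,0],[0,1,0,0]]]}}

```text
clock: 2.3
tool_pos: [0.4761, -0.0131, 0.287]
orientation: [180.0, 0.1, -170.3]
force: [0.2, 0.4, 1.2]
opening: 0.0877
gripper_force: 0.0
```

Emit:
{"api": "send_rows", "payload": {"increments": [[[0,0.3,0,0],[0,0.6,0,0],[0,0.9,0,0],[0,1,0,0],[0,1,0,0]]]}}

```text
clock: 2.92
tool_pos: [0.4761, 0.1852, 0.2863]
orientation: [-180.0, -0.0, -170.3]
force: [-0.1, -1.0, -0.4]
opening: 0.0875
gripper_force: 0.0
```

```bash
python3 - <<'E'
from h import *
o=ctrl.get_obs(); print(o["clock"],o["tool_pos"],o["orientation"],o["qvel"])
save("wrist","w1"); print(P("wrist")[3])
im=cv2.imread("pics/w1.png"); cv2.imwrite("pics/w1b.png",cv2.resize(im,None,fx=1.5,fy=1.5,interpolation=cv2.INTER_CUBIC))
for t in "wide_lid narrow_lid".split():print(t,[(np.round(q["pixel"]).tolist(),round(q["conf"],2)) for q in ctrl.spot_point(t,"wrist")])
E
```

```text
2.925 [0.47614402 0.18524472 0.28634028] [-1.79982607e+02 -2.31173546e-02 -1.70317665e+02] [-2.09161606 -0.93095257 -0.78994153  0.00694874 -0.28468287  0.96539886]
{'mtx': array([[271.92778295,   0.        , 259.01605754],
       [  0.        , 271.92778295, 188.24374998],
       [  0.        ,   0.        ,   1.        ]]), 'eye': array([0.40215415, 0.1715841 , 0.4447672 ]), 'attitude': array([-1.62708452e+01,  8.91959961e-03,  9.96068202e+01])}
wide_lid [([58.0, 449.0], 0.67), ([287.0, 328.0], 0.63)]
narrow_lid [([286.0, 189.0], 0.87)]
```

View pics/w1b.png

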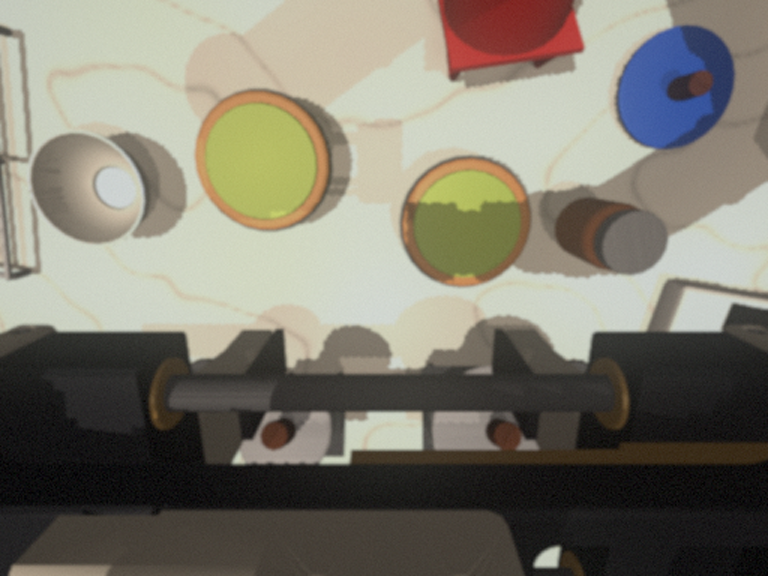

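The wrist view shows, between the fingers, the narrow knob at (434,277)/1.5 and the wide knob at (436,506)/1.5. I'll take a second view for baseline.

Emit:
{"api": "send_rows", "payload": {"increments": [[[0,0.2,0,0],[0,0.4,0,0],[0,0.55,0,0],[0,0.55,0,0],[0,0.55,0,0]]]}}

```text
clock: 3.7
tool_pos: [0.4764, 0.2936, 0.2864]
orientation: [-180.0, -0.0, -170.5]
force: [0.7, -0.4, 0.8]
opening: 0.0872
gripper_force: 0.0
```

```bash
python3 - <<'E'
from h import *
o=ctrl.get_obs(); print(o["clock"],o["tool_pos"],o["orientation"])
c=P("wrist")[3]; print(c["eye"],c["attitude"]); save("wrist","w2")
g=lambda n,r,c,h,w,f: cv2.resize(cv2.imread(f"pics/{n}.png")[r:r+h,c:c+w],(w*f,h*f),interpolation=cv2.INTER_CUBIC)
A=g("top0",110,140,50,100,4); B=g("scene0",130,330,70,100,4)
C=g("w1",270,160,50,200,4)[:, :800]; D=g("w2",260,200,50,100,4)
out=np.zeros((680,800,3),np.uint8)
out[:200,:400]=A; out[:280,400:]=B; out[280:480]=C; out[480:680,:400]=D
cv2.imwrite("pics/m.png",out[:,:])
cv2.imwrite("pics/m1.png",out[:580] if 0 else np.vstack([out[:280],out[280:480,:],])); 
cv2.imwrite("pics/m1.png",np.vstack([out[:280],out[280:480]])); out[200:280,:400]=0
m=out[:480].copy(); m2=np.zeros((600,800,3),np.uint8); m2[:480]=m
cv2.imwrite("pics/m1.png",m2[:480])
E
```

```text
3.7 [0.47635907 0.29355872 0.2864439 ] [-1.79977810e+02 -2.17695021e-02 -1.70460410e+02]
[0.40234683 0.28103371 0.44479418] [-1.62735737e+01  1.17665839e-02  9.95285058e+01]
```

View pics/m1.png

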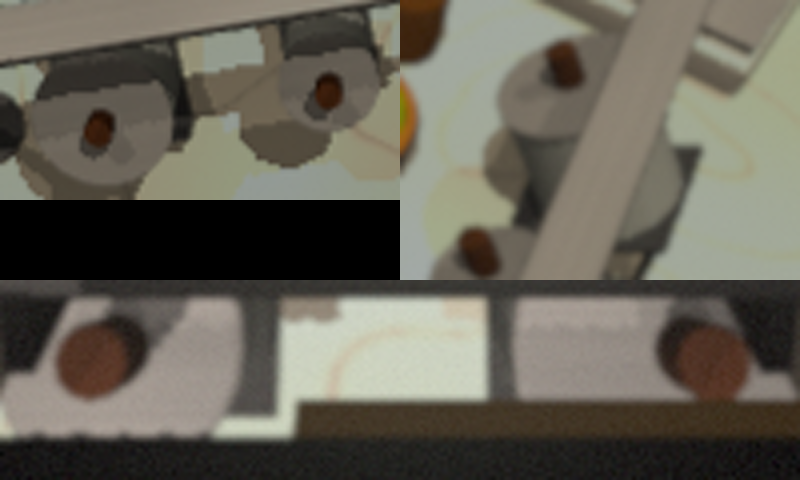

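View pics/w2.png

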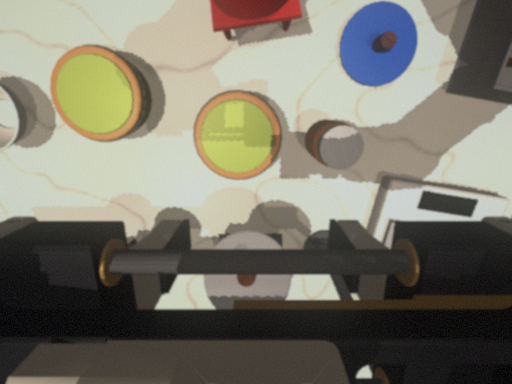

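The wide knob is half hidden at about (278,246) by the gripper's rod; moving forward to see it clear.

Emit:
{"api": "send_rows", "payload": {"increments": [[[0.2,0,0.05,0],[0.4,0,0.1,0],[0.4,0,0.1,0],[0.4,0,0.1,0]]]}}

```text
clock: 4.25
tool_pos: [0.5562, 0.2932, 0.3063]
orientation: [-180.0, -0.0, -170.5]
force: [0.3, -0.2, -0.0]
opening: 0.0873
gripper_force: 0.0
```

```bash
python3 - <<'E'
from h import *
o=ctrl.get_obs(); print(o["clock"],o["tool_pos"],o["orientation"])
c=P("wrist")[3]; print(c["eye"].tolist(),c["attitude"].tolist()); save("wrist","w3")
E
```

```text
4.25 [0.55615081 0.29323035 0.30628484] [-1.79991536e+02 -3.78297752e-02 -1.70518303e+02]
[0.4821804987932137, 0.2807603493914748, 0.464640901034082] [-16.2566896649712, -0.0007645265939866388, 99.47027655683557]
```

Emit:
{"api": "send_rows", "payload": {"increments": [[[0,-0.3,0,0],[0,-0.45,0,0],[0,-0.45,0,0],[0,-0.45,0,0]]]}}

```text
clock: 4.8
tool_pos: [0.5559, 0.2044, 0.307]
orientation: [180.0, 0.0, -170.4]
force: [-0.8, 0.8, -0.9]
opening: 0.0878
gripper_force: 0.0
```

```bash
python3 - <<'E'
from h import *
o=ctrl.get_obs(); print(o["clock"],o["tool_pos"],o["orientation"])
c=P("wrist")[3]; print(c["eye"].tolist(),c["attitude"].tolist()); save("wrist","w4")
a=cv2.imread("pics/w3.png")[120:300,120:386];b=cv2.imread("pics/w4.png")[120:300,150:416]
cv2.imwrite("pics/m2.png",np.vstack([cv2.resize(x,None,fx=1.65*0+3 if 0 else 1.6667,fy=1.6667,interpolation=cv2.INTER_CUBIC) for x in (a,b)]))
E
```

```text
4.8 [0.55585847 0.20437382 0.30700808] [ 1.79969211e+02  3.94510123e-02 -1.70436050e+02]
[0.4817193685253345, 0.19164148878989157, 0.46526577927821294] [-16.33476454588866, -0.04166724486975865, 99.55363435098239]
```

View pics/m2.png

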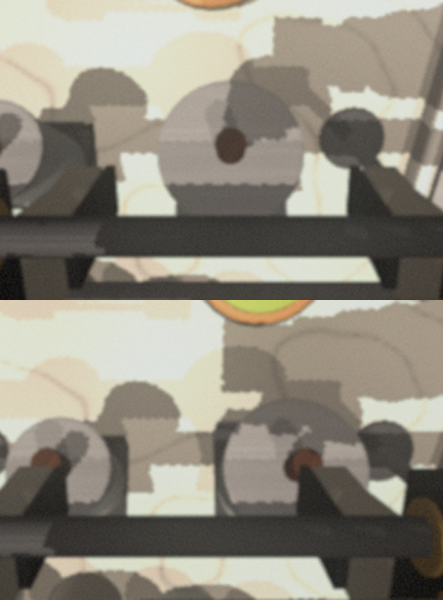

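The lid shows fully in w3 (knob at about (207,258), plate about 87 px wide), and in w4 the knob is at about (218,331). Triangulating with colour blobs.

```bash
cat >> h.py <<'E'
from scipy.spatial.transform import Rotation as RR
KW=np.array([[271.92778295,0,259.01605754],[0,271.92778295,188.24374998],[0,0,1]])
V={"w1":([0.40215415,0.1715841,0.4447672],[-16.2708452,.00892,99.6068202]),
"w3":([0.4821804987932137,0.2807603493914748,0.464640901034082],[-16.2566896649712,-0.00076,99.47027655683557]),
"w4":([0.4817193685253345,0.19164148878989157,0.46526577927821294],[-16.33476454588866,-0.0416672,99.55363435098239])}
def wray(n,rc):
    e,a=V[n]; d=RR.from_euler('xyz',a,degrees=True).as_matrix()@((np.linalg.inv(KW)@[rc[1],rc[0],1])*[1,-1,-1]); return np.array(e),d/np.linalg.norm(d)
def wproj(n,X):
    e,a=V[n]; p=((np.atleast_2d(X)-e)@RR.from_euler('xyz',a,degrees=True).as_matrix())*[1,-1,-1]@KW.T; return (p[:,:2]/p[:,2:])[:,::-1]
E
python3 - <<'E'
from h import *
def blob(n,r,c,h=22):
    im=cv2.GaussianBlur(cv2.imread(f"pics/{n}.png"),(3,3),0).astype(int)[r-h:r+h,c-h:c+h]
    m=((im[...,2]-im[...,0])>18)&(im.sum(2)<330)
    k,l,s,ce=cv2.connectedComponentsWithStats(m.astype(np.uint8)); 
    i=1+np.argmin([np.hypot(*(ce[j]-h))-s[j,4]*.02 for j in range(1,k)]); 
    return (ce[i][1]+r-h,ce[i][0]+c-h),s[i],np.array([s[i,1]+r-h,s[i,0]+c-h])
for n,r,c in [("w1",290,338),("w3",207,258),("w4",218,331)]: print(n,*blob(n,r,c))
# guess model reprojection
yaw=np.radians(9.1); 
R=RR.from_euler('z',9.1,degrees=True).as_matrix()@RR.from_euler('y',-30,degrees=True).as_matrix()
p1=(290.2,338.); p4=(218,331); p3=(207,258)
print(tri([wray("w1",p1),wray("w3",p3)]),tri([wray("w1",p1),wray("w4",p4)]),tri([wray("w1",p1),wray("w3",p3),wray("w4",p4)]))
E
```

```text
w1 (np.float64(297.958217270195), np.float64(337.4944289693593)) [  0  13  44  29 718] [281 316]
w3 (np.float64(207.13684210526316), np.float64(257.65263157894736)) [ 13  13  18  20 285] [198 249]
w4 (np.float64(216.88755020080322), np.float64(331.79116465863456)) [ 12  12  24  21 249] [208 321]
(array([0.58890823, 0.29745826, 0.17088404]), np.float64(0.00010113382766319198)) (array([0.5873298 , 0.29520216, 0.17335324]), np.float64(0.0011453937350840817)) (array([0.58943368, 0.29703955, 0.16935758]), np.float64(0.0015025777331711863))
```

```bash
python3 - <<'E'
from h import *
from scipy.optimize import least_squares
th=np.linspace(0,2*np.pi,181)
def pose(p):
    R=RR.from_euler('z',p[3]).as_matrix(); T=R@RR.from_euler('y',-30,degrees=True).as_matrix()
    return R,T
def f(p):
    R,T=pose(p); m=p[:3]; nm=m+R@[0,-.18,0]; cap=T@[0,0,.037]; r=[]
    r+=list(wproj("w1",m+cap)[0]-[290.1,337.9]); r+=list(wproj("w1",nm+cap)[0]-[289.6,183.4])
    r+=list((wproj("w4",m+cap)[0]-[217.3,331.2])*.5); r+=list(wproj("w3",m+cap)[0]-[206.3,257.6])
    q=wproj("w3",m+(T@np.array([.055*np.cos(th),.055*np.sin(th),0*th+.005])).T)
    r+=[q[:,1].min()-214.4,q[:,1].max()-302,q[:,0].min()-167.6]
    return np.array(r)
for lossz in (0,1):
    g=(lambda p:np.append(f(p),(p[2]-.145)/.001)) if lossz else f
    s=least_squares(g,[.61,.3,.145,.16]); print(s.x.round(4),np.degrees(s.x[3]).round(2),s.fun.round(1))
p=s.x;R,T=pose(p)
print("knob top",p[:3]+T@[0,0,.037],"target xy",p[:2]+(R@[-.023,0,0])[:2])
# lamp check in the top and scene views
L=p[:3]-[0,0,.145]+R@[0,.09*-1,0]
pts=np.array([[20,-230,288],[20,230,288],[20,-230,270],[20,230,270],[60,230,288],[60,-230,288]])/1000
for cam in("top","scene"):
    im=cv2.imread(f"pics/{cam}0.png"); q=proj(cam,L+pts@R.T)
    for a in q: cv2.circle(im,(int(round(a[1])),int(round(a[0]))),1,(0,0,255),-1)
    for z in(0,.005,.037):
        ring=p[:3]+(T@np.array([(.055 if z<.03 else .011)*np.cos(th),(.055 if z<.03 else .011)*np.sin(th),0*th+z])).T
        for a in proj(cam,ring): im[int(a[0]+.5),int(a[1]+.5)]=(0,255,0)
    cv2.imwrite(f"pics/c_{cam}.png",im)
a=cv2.resize(cv2.imread("pics/c_top.png")[85:165,90:290],None,fx=4,fy=4,interpolation=0); b=cv2.resize(cv2.imread("pics/c_scene.png")[80:230,310:440],None,fx=1.9,fy=1.9)
out=np.zeros((600,800,3),np.uint8); out[:320]=a; out[320:320+280,:b.shape[1]]=b[:280]; cv2.imwrite("pics/m3.png",out)
E
```

```text
[0.605  0.2995 0.1413 0.1664] 9.53 [-0.2  0.2  0.1  0.5  0.1  1.  -0.6 -0.1 -0.7 -0.4  0.7]
[0.6038 0.2992 0.1441 0.1618] 9.27 [ 0.5  1.   0.2 -0.3  0.1  1.4 -0.7 -0.1 -1.2 -0.1  0.3 -0.9]
knob top [0.58553506 0.29622242 0.17618747] target xy [0.58109382 0.2954976 ]
```

View pics/m3.png

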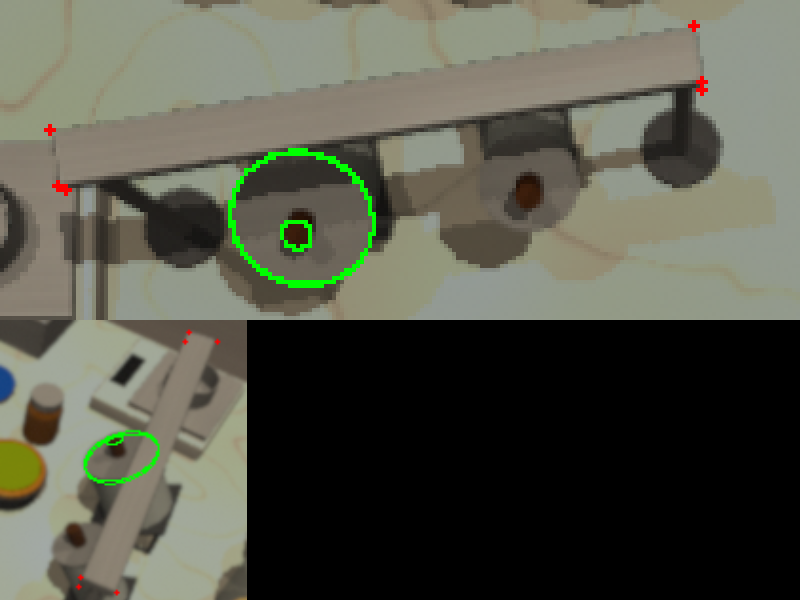

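The overlay matches the lamp and plate in the top view to within about a pixel; wide mouth ≈ (0.604, 0.299, 0.144), yaw 9.3°. Moving back from the lamp, then down, then in.

Emit:
{"api": "send_rows", "payload": {"increments": [[[-0.105,0.21,0,-0.004],[-0.105,0.418,-0.2,-0.004],[-0.105,0.418,-0.45,-0.004],[-0.105,0.418,-0.65,-0.004],[-0.105,0.418,-0.775,-0.004],[-0.105,0.418,-0.775,-0.004],[-0.105,0.418,-0.775,-0.004]]], "jaw": 1}}

```text
clock: 5.72
tool_pos: [0.5358, 0.2887, 0.1526]
orientation: [180.0, 0.1, -170.7]
force: [0.4, 1.0, -0.3]
opening: 0.0878
gripper_force: 0.0
```

```bash
python3 - <<'E'
from h import *
o=ctrl.get_obs(); t=np.array(o["tool_pos"]); print(o["clock"],t,o["orientation"])
print("to go /0.2:",((np.array([.5811,.2955,.152])-t)/.2).round(4))
E
```

```text
5.725 [0.53578369 0.28870917 0.15264688] [ 1.79978531e+02  7.03130655e-02 -1.70730723e+02]
to go /0.2: [ 0.2266  0.034  -0.0032]
```

Emit:
{"api": "send_rows", "payload": {"increments": [[[0.07,0.01,0,0],[0.12,0.02,0,0],[0.16,0.026,0,0],[0.19,0.03,0,0],[0.21,0.033,0,0],[0.225,0.035,0,0],[0.225,0.035,0,0]]]}}

```text
clock: 6.6
tool_pos: [0.5804, 0.2948, 0.1515]
orientation: [-180.0, -0.0, -170.8]
force: [-0.7, 0.4, -0.3]
opening: 0.0878
gripper_force: 0.0
```

Emit:
{"api": "send_rows", "payload": {"increments": [[[0,0,0,0],[0,0,0,0],[0,0,0,0],[0,0,0,0],[0,0,0,0],[0,0,0,0],[0,0,0,0],[0,0,0,0]]], "jaw": 0}}

```text
clock: 7.6
tool_pos: [0.5802, 0.2948, 0.1515]
orientation: [180.0, -0.0, -170.8]
force: [-0.1, -0.1, -0.3]
opening: 0.0208
gripper_force: 30.0
```

Emit:
{"api": "send_rows", "payload": {"increments": [[[-0.012,-0.002,0.022,0],[-0.025,-0.004,0.043,0],[-0.037,-0.006,0.065,0],[-0.05,-0.008,0.087,0],[-0.074,-0.012,0.13,0],[-0.1,-0.016,0.174,0],[-0.125,-0.02,0.217,0],[-0.15,-0.024,0.26,0],[-0.15,-0.024,0.26,0]]]}}

```text
clock: 8.72
tool_pos: [0.5504, 0.2903, 0.2048]
orientation: [179.9, 0.1, -170.8]
force: [0.4, -0.3, -2.0]
opening: 0.0212
gripper_force: 30.0
```

Emit:
{"api": "send_rows", "payload": {"increments": [[[-0.1,-0.02,0.03,0],[-0.25,-0.04,0.08,0],[-0.4,-0.06,0.15,0],[-0.4,-0.06,0.25,0],[-0.4,-0.06,0.25,0],[-0.4,-0.06,0.25,0]]]}}

```text
clock: 9.48
tool_pos: [0.4699, 0.2777, 0.2527]
orientation: [-180.0, -0.1, -170.8]
force: [-0.0, -0.3, -2.1]
opening: 0.0204
gripper_force: 30.0
```

```bash
python3 - <<'E'
from h import *
o=ctrl.get_obs(); print(o["clock"],o["tool_pos"],o["opening"],o["gripper_force"],o["force"])
a=save("wrist","w5"); b=save("scene","s5")
cv2.imwrite("pics/m5.png",np.hstack([cv2.resize(a[180:,100:420,::-1],(480,306)),cv2.resize(b[90:240,250:410,::-1],(320,306))]))
print([(np.round(q["pixel"]),q["conf"]) for q in ctrl.spot_point("rack_top","scene")])
E
```

```text
9.475 [0.46985505 0.27772653 0.25269347] 0.020398867765354906 30.000293254852295 [-0.02785792 -0.31025504 -2.146499  ]
[(array([312., 198.]), 0.73)]
```

View pics/m5.png

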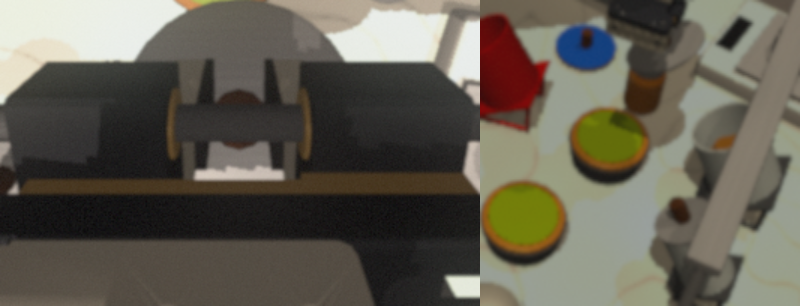

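Lid is held (−2.1 N weight), the wide tin is open, narrow lid in place. Carrying over to the rack.

Emit:
{"api": "send_rows", "payload": {"increments": [[[0,-0.15,0,0],[0,-0.35,0,0],[0,-0.55,0,0],[0,-0.75,0,0],[0,-0.95,0,0],[0,-1,0,0]]]}}

```text
clock: 10.38
tool_pos: [0.4699, 0.0759, 0.253]
orientation: [-180.0, -0.1, -170.9]
force: [-0.4, -0.6, -1.7]
opening: 0.0208
gripper_force: 30.0
```

Emit:
{"api": "send_rows", "payload": {"increments": [[[0,-0.2,0,0],[0,-0.4,0,0],[0,-0.6,0,0],[0,-0.8,0,0],[0,-1,0,0]]]}}

```text
clock: 11.0
tool_pos: [0.4704, -0.1231, 0.2531]
orientation: [180.0, -0.0, -170.8]
force: [0.4, 1.1, -1.8]
opening: 0.0206
gripper_force: 30.0
```

Emit:
{"api": "send_rows", "payload": {"increments": [[[-0.05,-0.2,0,0],[-0.1,-0.4,0,0],[-0.15,-0.6,0,0],[-0.2,-0.8,0,0],[-0.24,-0.95,0,0],[-0.24,-1,0,0],[-0.24,-1,0,0]]]}}

```text
clock: 11.88
tool_pos: [0.4224, -0.3222, 0.2529]
orientation: [180.0, -0.0, -170.9]
force: [-0.6, 0.4, -2.3]
opening: 0.0209
gripper_force: 30.0
```

```bash
python3 - <<'E'
from h import *
o=ctrl.get_obs(); print(o["clock"],o["tool_pos"],o["opening"],o["force"])
print(tri([ray("top",(187,354.5)),ray("scene",(311.5,197))]), onz("scene",(311.5,197),.03))
im=cv2.imread("pics/top0.png"); 
C=np.array([.462,-.321,.03])
for a in proj("top",C+np.array([[x,y,0] for x in(-.12,.12) for y in(-.12,.12)])): print(a.round(1))
for a in proj("scene",C+np.array([[x,y,0] for x in(-.12,.12) for y in(-.12,.12)])): print(a.round(1))
save("scene","s6"); b=cv2.imread("pics/s6.png"); cv2.imwrite("pics/m6.png",cv2.resize(b[200:384,80:320],None,fx=3,fy=3))
E
```

```text
11.875 [ 0.42244977 -0.32217254  0.25290464] 0.020949876556786116 [-0.58221415  0.42753804 -2.28691403]
(array([ 0.46400076, -0.32421204,  0.01947966]), np.float64(0.0014607783403855243)) [ 0.46833576 -0.32447612  0.03      ]
[222.6 389.9]
[222.4 318.8]
[152.1 388.8]
[151.9 318.4]
[318.9 126.7]
[247.2 193.4]
[384.7 199.3]
[299.1 263.4]
```

View pics/m6.png

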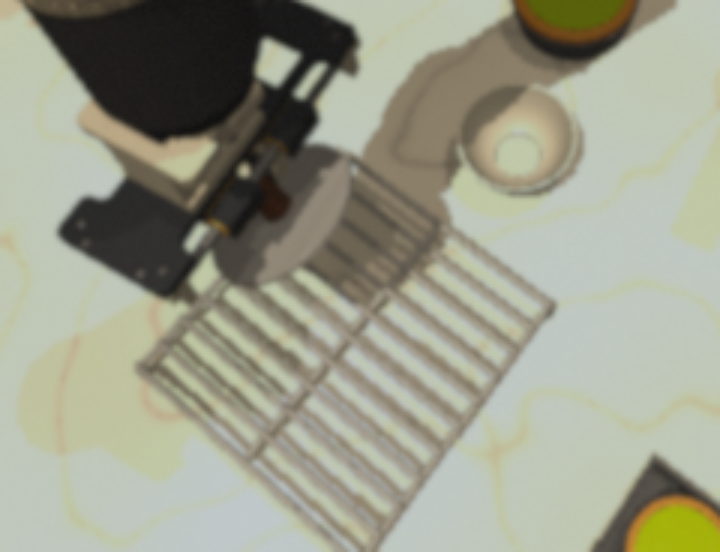

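Lid hangs still tilted above the rack's near side (rack corners at about (368,145)…(308,550) in the crop). Descending to just above contact.

Emit:
{"api": "send_rows", "payload": {"increments": [[[0,0,-0.12,0],[0,0,-0.3,0],[0,0,-0.48,0],[0,0,-0.65,0],[0,0,-0.75,0],[0,0,-0.82,0],[0,0,-0.86,0],[0,0,-0.89,0],[0,0,-0.89,0]]]}}

```text
clock: 13.05
tool_pos: [0.4224, -0.322, 0.0756]
orientation: [-180.0, 0.0, -170.8]
force: [-0.1, 0.8, -2.6]
opening: 0.0206
gripper_force: 30.0
```

Emit:
{"api": "send_rows", "payload": {"increments": [[[0.01,0.002,-0.015,0],[0.02,0.003,-0.03,0],[0.045,0.007,-0.04,0],[0.07,0.011,-0.05,0],[0.095,0.016,-0.06,0],[0.095,0.016,-0.06,0]]]}}

```text
clock: 13.8
tool_pos: [0.4417, -0.3188, 0.0636]
orientation: [-180.0, -0.0, -170.8]
force: [-1.4, -0.0, 1.2]
opening: 0.0207
gripper_force: 30.0
```

Contact and gentle pivoting (upward reaction, drag −x). Continuing.

Emit:
{"api": "send_rows", "payload": {"increments": [[[0.025,0.004,-0.01,0],[0.05,0.008,-0.02,0],[0.075,0.012,-0.03,0],[0.1,0.016,-0.04,0],[0.1,0.016,-0.04,0]]]}}

```text
clock: 14.42
tool_pos: [0.4621, -0.3156, 0.0555]
orientation: [-180.0, 0.0, -170.8]
force: [-1.2, 0.1, 2.3]
opening: 0.0211
gripper_force: 30.0
```

```bash
python3 - <<'E'
from h import *
o=ctrl.get_obs(); print(o["clock"],o["tool_pos"],o["opening"],o["force"],o["moment"])
save("scene","s7"); b=cv2.imread("pics/s7.png"); cv2.imwrite("pics/m7.png",cv2.resize(b[220:350,120:280],None,fx=4,fy=4))
E
```

```text
14.425 [ 0.462074   -0.31560796  0.05548679] 0.02110124375311787 [-1.18653422  0.14437503  2.30131605] [ 0.06993842  0.62803075 -0.06004368]
```

View pics/m7.png

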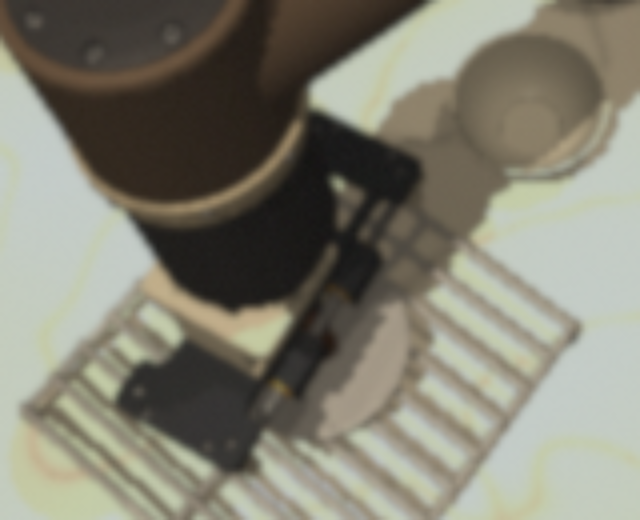

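Nearly flat on the middle of the rack. Finishing the last millimetres.

Emit:
{"api": "send_rows", "payload": {"increments": [[[0.012,0.002,-0.007,0],[0.025,0.004,-0.015,0],[0.025,0.004,-0.015,0]]]}}

```text
clock: 14.85
tool_pos: [0.4663, -0.3148, 0.0524]
orientation: [180.0, -0.0, -170.8]
force: [-3.3, -1.1, 3.3]
opening: 0.0214
gripper_force: 30.0
```

Emit:
{"api": "send_rows", "payload": {"increments": [[[0.005,0.001,-0.005,0],[0.01,0.002,-0.01,0],[0.01,0.002,-0.01,0]]]}}

```text
clock: 15.22
tool_pos: [0.4684, -0.3144, 0.0505]
orientation: [-180.0, -0.0, -170.8]
force: [-3.1, -0.9, 4.2]
opening: 0.0212
gripper_force: 30.0
```

Emit:
{"api": "send_rows", "payload": {"increments": [[[0,0,0,0],[0,0,0,0],[0,0,0,0],[0,0,0,0],[0,0,0,0]]], "jaw": 1}}

```text
clock: 15.85
tool_pos: [0.4684, -0.3144, 0.0505]
orientation: [-180.0, 0.0, -170.8]
force: [0.6, 0.2, -0.5]
opening: 0.0658
gripper_force: 0.0
```

Emit:
{"api": "send_rows", "payload": {"increments": [[[0,0,0.1,0],[0,0,0.3,0],[0,0,0.55,0],[0,0,0.8,0],[-0.1,0,1,0],[-0.3,0,1,0],[-0.5,0,1,0],[-0.5,0,1,0]]]}}

```text
clock: 16.85
tool_pos: [0.3662, -0.3142, 0.2513]
orientation: [-180.0, 0.1, -170.9]
force: [0.4, -1.2, 0.9]
opening: 0.0876
gripper_force: 0.0
```

```bash
python3 - <<'E'
from h import *
o=ctrl.get_obs(); print(o["clock"],o["tool_pos"],o["opening"],o["force"])
a=save("wrist","w8");b=save("scene","s8"); 
for c in("wrist","scene"):
    for q in ctrl.spot_point("wide_lid",c): print(c,q, onz(c,q["pixel"],.04).round(3))
cv2.imwrite("pics/m8.png",np.hstack([cv2.resize(a[:,:,::-1],(400,300)),cv2.resize(b[205:355,80:280,::-1],(400,300))]))
E
```

```text
16.85 [ 0.36617786 -0.31424484  0.25127298] 0.08763595039867084 [ 0.39310402 -1.1657349   0.92862651]
wrist {'pixel': [238.7, 245.4], 'conf': 0.76} [ 0.482 -0.317  0.04 ]
scene {'pixel': [112.2, 301.5], 'conf': 0.79} [0.296 0.408 0.04 ]
scene {'pixel': [308.3, 203.3], 'conf': 0.61} [ 0.479 -0.311  0.04 ]
```

View pics/m8.png

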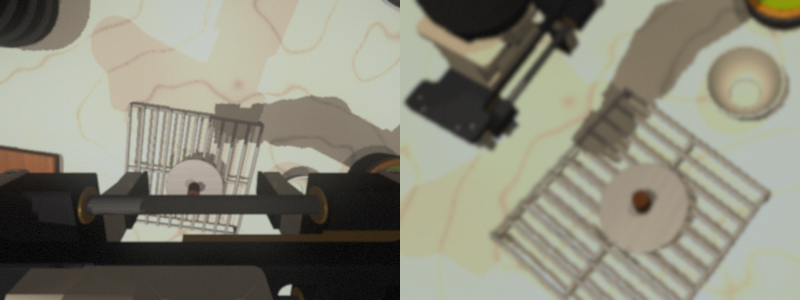

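The lid lies flat, knob up, about 17 mm from the rack's centre, and the gripper is clear. Handing in.

```bash
python3 -c "
from plant import ctrl
print(ctrl.close_job())"
```

```text
the job is handed in; nothing more can be done
None
```

The wide lid is on the rack, flat and knob up, about 17 mm from its centre, released at about 16 s; the job is handed in, with no verdict shown and no contact with the lamp, narrow lid or bystanders noticed.

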